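Put the pan with the bun on the heated place and cover it

ROBOT

A 6-joint arm with a two-finger parallel gripper is mounted at the origin on the work surface. World frame = base frame: x ahead of the robot, y to its left, z up, the work surface at z = 0. Lengths are in mm, angles in rad, forces in N, time in s.
With the tool pointing down it reaches from about 300 to 775 mm from the base axis. Payload 14.6 kg.
Tool frame: the origin (TCP) lies on the mounting face of the last link; the fingertips stand 199 mm ahead of it and the grasp point (between the pads) lies 180 mm ahead of it; z points along the fingers, y is the line along which they close (so a half turn about z gives the same grasp; the last joint's range is limited). The gripper opens to 94 mm and grips with 3 to 60 N. Pads are 16 mm wide; open, the fingers measure 119 mm over their backs; the gripper's body (75 mm by 177 mm) begins 78 mm behind the grasp point.
Start: joints at [1.223, 0.3, 1.521, -0, 1.321, -0.067], TCP at [152.416, 528.451, 404.646] pointing down, gripper open.
Joint ranges: [-3.03, 3.03], [-0.79, 2.21], [0.23, 2.52], [-1.04, 4.18], [0, 3.07], [-2.55, 2.55]. Speed limits (rad/s): [2.22, 2.22, 2.57, 3.14, 3.14, 3.14].

INTERFACE

Orientations are given as [roll, pitch, yaw] about the fixed x, y, z axes, in that order (R = Rz(yaw) Ry(pitch) Rx(roll)).
In Python, from cell import manip gives the robot as it stands. The module is installed in compiled form; this text tells all that it offers.
- The arm moves only by the shell command python3 -m creep 'ROWS' [FORCE]. ROWS is a JSON object of lists of equal length, an entry for each row: "slide": the shift along the world's x, y, z in cm, a list of three; "turn": the turn about the world's z in rad; "claw": the opening, from 0 (shut) to 1 (fully open). A call has 1 to 8 rows; each row shifts and turns the commanded pose from where the row before left it; what a row does not reach is not made up. A row lasts 1/8 s, in which the tool goes at most 62.5 mm and 10.7 degrees, less where a joint would pass 70% of its speed; a pose out of reach is approached as far as the arm can. A call with a gripper value outside its range is refused whole. The fingers move at their own pace and stop on an object; FORCE is the grip in N (left out, the last holds). Time passes only in rows, so rows that do not move let the fingers close. It gives the time, the measured TCP pose, the force, the opening and the grip force at its end, in the units of the state.
- manip.read_state(): the state, without advancing time (a new reading comes with each control period).
- manip.camera(name): name is "scene" or "side" or "wrist"; returns (picture, depth): 420x560x3 uint8, red, green, blue; 420x560 float32, mm along the optical axis (not along the pixel's ray), 0 where there is no reading.
- manip.calibration(name): a dict with "intrinsics" (3x3 intrinsics, pixels), "pose" (4x4, takes a point from camera to world coordinates). Camera axes: x right, y up, looking along -z (the intrinsics and any distortion apply to the point x, -y, -z); pixel columns grow to the right and rows downward; lengths in mm; the calibration is good to about 2 mm. A picture is of the moment at which its call begins: read the wrist's pose just before it. calibration takes no time and is no camera call; for the wrist camera it gives the pose at the moment of the call.
- manip.sign_off(): hands the job in; it is judged then, once.
Trained networks look in the newest picture that a camera, given by its name, has taken for a name from the list of things; names that differ only in an ending like _2 or _b are one class to them, and where a whole thing is asked for, a point or a joint stands for the part that bears it (a point fixed in the world has none). Each returns a list of dicts, best first, with "score" (0 to 1); they miss things now and then, are a little off and sometimes report something else, mostly with a low value. They report only what shows in the picture. A call takes as long as a camera call. They do not tell look-alikes from the thing itself.
- manip.cut_out(query, camera): "mask" (420x560 bool, what is visible of it) and "position" ([column, row] in pixels, amid what is visible of it).
The state is a dict: "clock": time; "joints": joint angles; "qd": joint speeds; "effort": joint torques, N m; "eef_pos": TCP position; "eef_rot": TCP orientation; "wrist_force": force on the tool from outside, world axes, zero at the start; "moment": the same for the moment, N m; "finger_gap": finger opening in mm; "finger_force": force on a finger pad.
Only numpy, scipy, OpenCV 4.12 (cv2) and the standard library are available. Lean on these libraries where they do the work, as an engineer would, in place of code of your own. Each camera call takes 0.05 s, during which the arm holds its last target. There are 200 camera calls.

TASK

One of the two saucepans on the warming hob has a bread bun in it, the other only a used ramekin. Slide the pan with the bun along the hob, without lifting or tipping it, so that it stands centred on the heated middle place, and then gently lower the lid onto that pan so that it sits properly in the rim. Leave the bun in its pan, and leave the other pan, its ramekin and the other things on the table where they are.

Things in the scene. Friction and masses are not known exactly. Their poses are not given: they have to be found in the camera images.
- hob: Sizes in mm. Fixed flat-topped table hob, 284 (x) by 544 (y), 45 high, steel with a smooth black top; three marked round places in a row along its y: outer ones at y = -175 and +175 (single circle of 150 diameter), the heated one in the middle. Origin: centre of its underside
- heated_place (a point): Sizes in mm. Centre of the hob's heated middle place, on its top surface 45 above the table; marked by a double circle of 150 and 180 diameter; axes as the hob's
- pan_a: One of two identical steel saucepans on the hob (sizes in mm): outside diameter 130, height 65, wall 3, floor 5 thick. Handle: straight black bar 18 wide, 14 tall, along the pan's own -x from 62 to 180 from its axis, centre line 47 above the underside, pointing roughly to the robot. Starts on an outer place; holds the bun or the ramekin. Origin: centre of the underside; z up
- pan_b: The other of two identical steel saucepans on the hob (sizes in mm): outside diameter 130, height 65, wall 3, floor 5 thick. Handle: straight black bar 18 wide, 14 tall, along the pan's own -x from 62 to 180 from its axis, centre line 47 above the underside, pointing roughly to the robot. Starts on an outer place; holds the bun or the ramekin. Origin: centre of the underside; z up
- pan_a_grip (a point): Sizes in mm. Point on the handle's centre line of pan_a, 130 from the pan's axis, 47 above its underside; axes as the pan's (the handle runs along x)
- pan_b_grip (a point): The same point on the handle of pan_b
- bun: Sizes in mm. Round brown bread bun, domed, with a pale cross on top, 64 across, 38 high, loose in one of the pans. Origin: centre of its underside
- ramekin: Sizes in mm. Small open white ceramic dish, 64 across, 36 high, loose in the other pan. Origin: centre of its underside
- lid: Sizes in mm. Round steel lid lying right way up on the table, diameter 135, height 47. Underneath is a tapering disc 7 deep (diameter 116 at the top, 104 at the bottom) that drops inside a pan's rim; the lid's edge then rests on the rim, its origin 58 above the pan's underside. Origin: centre of the underside of that disc; z up
- lid_knob (a point): Sizes in mm. Grip point on the lid's black knob: on the axis, 36 above the lid's origin. The knob is a cylinder of 24 diameter, from 21 to 47 above the lid's origin; the lid's top is 17 above it at the centre
- salt: Sizes in mm. Steel salt shaker, 36 across, 68 high, standing along the far edge of the hob's top. Bystander. Origin: centre of its underside
- mug: Sizes in mm. White mug with a handle, 80 across, 90 high. Bystander on the table. Origin: centre of its underside
- jar: Sizes in mm. Amber glass jar with steel cap, 70 across, 110 high. Bystander on the table. Origin: centre of its underside
- spoon: Sizes in mm. Wooden spoon, 240 long, lying on the table between the robot and the lid. Bystander. Origin: under its middle
There are look-alikes about, which are no part of the job. What is shaped like the pan_b but purple is not meant.

How it is judged (in metres and radians):
On the way, in this order (a step that is already met when the one before it is completed fails the run):
1. the pan with the bun in it stands on the heated middle place (centre within 15 mm), the other pan not moved (((horizontal distance between pan_a and heated_place below 0.015 m and distance of pan_a from where it was at the start of the episode above 0.1 m and angle between pan_a's own z axis and vertical below 0.05 rad and horizontal distance between bun and pan_a below 0.045 m and z of bun in the frame of pan_a between -0.005 and 0.03 m and horizontal distance between ramekin and pan_b below 0.045 m and distance of pan_b from where it was at the start of the episode below 0.025 m) or (horizontal distance between pan_b and heated_place below 0.015 m and distance of pan_b from where it was at the start of the episode above 0.1 m and angle between pan_b's own z axis and vertical below 0.05 rad and horizontal distance between bun and pan_b below 0.045 m and z of bun in the frame of pan_b between -0.005 and 0.03 m and horizontal distance between ramekin and pan_a below 0.045 m and distance of pan_a from where it was at the start of the episode below 0.025 m))), for 0.2 s.
2. the lid sits in the rim of that pan (((horizontal distance between pan_a and heated_place below 0.015 m and distance of pan_a from where it was at the start of the episode above 0.1 m and angle between pan_a's own z axis and vertical below 0.05 rad and horizontal distance between bun and pan_a below 0.045 m and z of bun in the frame of pan_a between -0.005 and 0.03 m and horizontal distance between ramekin and pan_b below 0.045 m and distance of pan_b from where it was at the start of the episode below 0.025 m and horizontal distance between lid and pan_a below 0.01 m and z of lid in the frame of pan_a between 0.053 and 0.062 m and angle between the z axis of lid and the z axis of pan_a, either way round below 0.05 rad) or (horizontal distance between pan_b and heated_place below 0.015 m and distance of pan_b from where it was at the start of the episode above 0.1 m and angle between pan_b's own z axis and vertical below 0.05 rad and horizontal distance between bun and pan_b below 0.045 m and z of bun in the frame of pan_b between -0.005 and 0.03 m and horizontal distance between ramekin and pan_a below 0.045 m and distance of pan_a from where it was at the start of the episode below 0.025 m and horizontal distance between lid and pan_b below 0.01 m and z of lid in the frame of pan_b between 0.053 and 0.062 m and angle between the z axis of lid and the z axis of pan_b, either way round below 0.05 rad))), for 0.2 s.
At the end, for the whole second after the job is handed in: The bun's pan is centred on the heated place (within 15 mm), upright, bun inside; the lid sits level in its rim (within 10 mm, 0.05 rad, origin 53-62 mm above the pan's underside); the other pan is within 25 mm of its start, ramekin inside; pans and lid at rest (((horizontal distance between pan_a and heated_place below 0.015 m and distance of pan_a from where it was at the start of the episode above 0.1 m and angle between pan_a's own z axis and vertical below 0.05 rad and horizontal distance between bun and pan_a below 0.045 m and z of bun in the frame of pan_a between -0.005 and 0.03 m and horizontal distance between ramekin and pan_b below 0.045 m and distance of pan_b from where it was at the start of the episode below 0.025 m and horizontal distance between lid and pan_a below 0.01 m and z of lid in the frame of pan_a between 0.053 and 0.062 m and angle between the z axis of lid and the z axis of pan_a, either way round below 0.05 rad) or (horizontal distance between pan_b and heated_place below 0.015 m and distance of pan_b from where it was at the start of the episode above 0.1 m and angle between pan_b's own z axis and vertical below 0.05 rad and horizontal distance between bun and pan_b below 0.045 m and z of bun in the frame of pan_b between -0.005 and 0.03 m and horizontal distance between ramekin and pan_a below 0.045 m and distance of pan_a from where it was at the start of the episode below 0.025 m and horizontal distance between lid and pan_b below 0.01 m and z of lid in the frame of pan_b between 0.053 and 0.062 m and angle between the z axis of lid and the z axis of pan_b, either way round below 0.05 rad)) and linear speed of each of pan_a, pan_b, lid below 0.02 m/s); the robot touches nothing.
It fails at once if a saucepan is lifted off the hob (more than 8 mm) or falls from it (height (world z) of any of pan_a, pan_b above 0.053 m or height (world z) of any of pan_a, pan_b below 0.035 m).
It fails at once if a saucepan is tipped by more than 0.2 rad (angle between any of pan_a, pan_b's own z axis and vertical above 0.2 rad).
It fails at once if both saucepans are moved (each more than 25 mm) (distance of each of pan_a, pan_b from where it was at the start of the episode above 0.025 m).
It fails at once if the lid is dropped or slammed onto a saucepan (faster than 0.5 m/s within about 5 cm above its rim) ((horizontal distance between lid and pan_a below 0.04 m and z of lid in the frame of pan_a below 0.11 m and linear speed of lid above 0.5 m/s) or (horizontal distance between lid and pan_b below 0.04 m and z of lid in the frame of pan_b below 0.11 m and linear speed of lid above 0.5 m/s)).
It fails at once if the salt shaker, mug, jar or spoon is moved by more than 40 mm (distance of any of salt, mug, jar, spoon from where it was at the start of the episode above 0.04 m).
It also fails if it takes over 69 s, if anything falls off the work surface, if the arm or the gripper's body presses on something with over 40 N, if the wrist force passes 120 N, or if a joint passes its speed limit or range.

## Working session

There is one attempt and no reset: what is moved stays moved. The work goes in short steps, Python scripts to look and compute and a shell command to move; the robot and the scene stay as the last step left them, time stands still between calls to the robot, and variables do not carry over. Pictures are saved under pics/ and viewed, at most 10 in all, crops included, and the job is handed in when it is done.

```bash
mkdir -p pics
cat > h.py <<'E'
import numpy as np, cv2
from cell import manip
def shot(n):
    c=manip.calibration(n); p,d=manip.camera(n); return p,d,c
def pts(d,c,m=None):
    K=np.array(c["intrinsics"]);T=np.array(c["pose"])
    m=(d>0) if m is None else (m&(d>0))
    v,u=np.nonzero(m); z=d[v,u]
    P=np.c_[(u-K[0,2])/K[0,0]*z,-(v-K[1,2])/K[1,1]*z,-z]
    return P@T[:3,:3].T+T[:3,3],np.c_[u,v]
def save(p,n): cv2.imwrite(f"pics/{n}.png",p[...,::-1])
E
python3 - <<'E'
from h import *
s=manip.read_state(); print(s["eef_pos"],s["eef_rot"],s["clock"],s["finger_gap"])
for n in("scene","side"):
    p,d,c=shot(n); save(p,n); print(n,{k:(np.array(v).round(1).tolist()) for k,v in c.items()})
    for q in("pan_a","lid","bun","ramekin","hob","spoon","salt","mug","jar"):
        for r in manip.cut_out(q,n)[:4]:
            if r["score"]<.2: continue
            P,_=pts(d,c,r["mask"]); print(q,round(r["score"],2),np.round(r["position"]),np.median(P,0).round() if len(P) else None,r["mask"].sum(), P.min(0).round() if len(P) else None,P.max(0).round() if len(P) else None)
E
```

```text
[152.40782253 528.41124569 404.06206483] [-3.14035295e+00 -5.73308640e-05  2.86080018e+00] 0.0 94.17461660209526
scene {'intrinsics': [[405.4, 0.0, 276.1], [0.0, 405.4, 206.9], [0.0, 0.0, 1.0]], 'pose': [[-0.8, -0.3, 0.5, 1012.8], [0.5, -0.5, 0.7, 680.3], [0.0, 0.8, 0.6, 704.3], [0.0, 0.0, 0.0, 1.0]]}
pan_a 0.92 [229. 185.] [ 583. -238.   90.] 1620 [ 416. -343.   43.] [ 654. -195.  115.]
pan_a 0.64 [284. 242.] [605.  92.  86.] 2795 [332. -50.  -1.] [676. 155. 114.]
pan_a 0.55 [318. 172.] [ 251. -219.   40.] 1361 [ 148. -394.   -1.] [ 321. -150.   69.]
pan_a 0.53 [194. 157.] [ 597. -466.   72.] 684 [ 554. -644.    3.] [ 622. -451.  115.]
lid 0.93 [400. 366.] [550. 425.  15.] 3446 [472. 345.  -1.] [609. 484.  51.]
bun 0.74 [282. 255.] [605.  92.  82.] 399 [551.  30.  50.] [632. 146. 112.]
ramekin 0.7 [219. 181.] [ 581. -290.   78.] 168 [ 561. -300.   58.] [ 622. -240.   90.]
hob 0.55 [248. 248.] [644. -10.  46.] 11245 [ 392. -450.   -2.] [758. 189. 116.]
spoon 0.85 [419. 285.] [349. 296.  15.] 637 [210. 277.   1.] [450. 324.  24.]
salt 0.67 [200. 214.] [ 703. -145.   85.] 299 [ 683. -1
[... 987 characters left out ...]
] 47 [563.  43.  55.] [643. 136. 111.]
ramekin 0.9 [377. 235.] [ 611. -261.   77.] 421 [ 531. -301.   53.] [ 636. -228.  111.]
ramekin 0.49 [145. 209.] [331. 292.  12.] 601 [211. 275.  -3.] [463. 347.  23.]
hob 0.69 [322. 240.] [ 518. -149.   46.] 12920 [ 411. -377.   -0.] [805. 186. 101.]
spoon 0.84 [152. 206.] [345. 288.  12.] 455 [211. 275.  -1.] [444. 326.  23.]
salt 0.84 [359. 198.] [ 687. -162.   86.] 296 [ 680. -174.    3.] [811. -79. 114.]
salt 0.26 [366. 238.] [ 559. -258.   91.] 2839 [ 409. -328.   -0.] [ 801. -171.  113.]
mug 0.97 [242. 149.] [691. 300.  62.] 709 [587. 149.   2.] [747. 376. 112.]
jar 0.97 [473. 297.] [ 561. -495.   81.] 2308 [ 549. -526.    1.] [ 617. -456.  114.]
```

Run:
```python
import cv2
a=cv2.imread("pics/scene.png");b=cv2.imread("pics/side.png")
cv2.imwrite("pics/scene_c.png",cv2.resize(a[90:420,130:520],(709,600)))
cv2.imwrite("pics/side_c.png",cv2.resize(b[100:320,100:420],(800,550)))
```

```text
(no output)
```

View pics/scene_c.png

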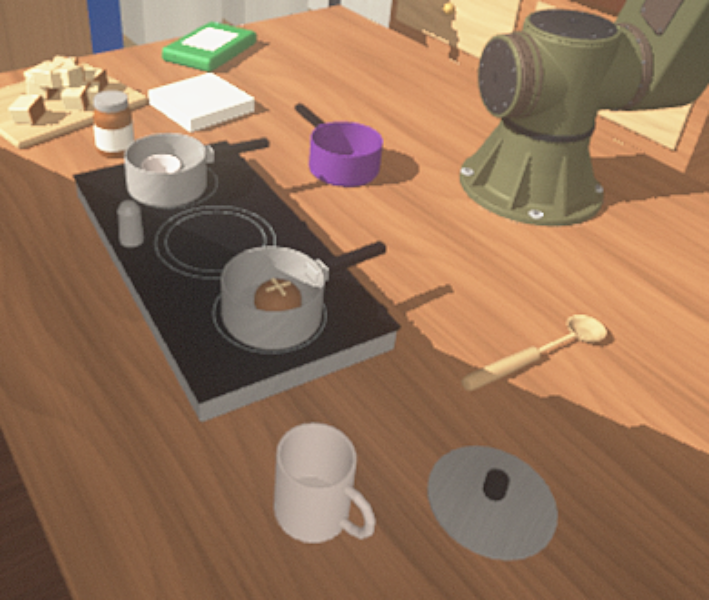

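View pics/side_c.png

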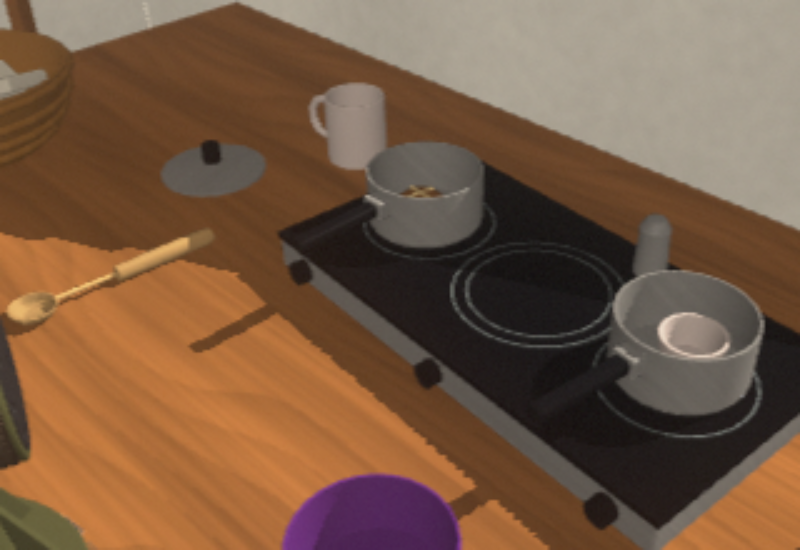

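The scene picture shows the bun pan at px (279,253) and the ramekin pan at (220,183). A purple look-alike pan sits at (320,174), off the hob. The pan meant is the steel one at (279,253): it stands on the hob and holds the brown bun with the pale cross, which is visible in this enlarged crop. The side picture agrees, with the bun in the left pan and the ramekin in the right. Next I fit the geometry.

```bash
cat >> h.py <<'E'
from scipy.optimize import least_squares
def circ(P,r,c0):
    f=least_squares(lambda c:np.hypot(P[:,0]-c[0],P[:,1]-c[1])-r,c0,loss="soft_l1",f_scale=2); return f.x,np.median(abs(f.fun))
def near(P,x,y,r,z0,z1):
    return P[(np.hypot(P[:,0]-x,P[:,1]-y)<r)&(P[:,2]>z0)&(P[:,2]<z1)]
E
python3 - <<'E'
from h import *
A=[]
for n in("scene","side"):
    p,d,c=shot(n); P,uv=pts(d,c); A.append(P); g=p[uv[:,1],uv[:,0]].astype(int)
    for nm,x,y in(("bunpan",605,88),("rampan",595,-265)):
        for lo,hi in((106,113),(60,95)):
            Q=near(P,x,y,80,lo,hi); r=np.hypot(Q[:,0]-x,Q[:,1]-y); Q=Q[r>50]
            print(n,nm,lo,len(Q),circ(Q,64 if lo>100 else 64,[x,y]))
        H=P[(P[:,2]>85)&(P[:,2]<103)&(P[:,0]<x-80)&(P[:,0]>x-190)&(abs(P[:,1]-y)<90)&(g.max(1)<90)]
        if len(H)>5:
            l=cv2.fitLine(H[:,:2].astype(np.float32),cv2.DIST_HUBER,0,.01,.01).ravel(); print("handle",len(H),l.round(3),H.min(0).round(),H.max(0).round())
    L=near(P,545,415,90,5,20); print("lid",circ(L[(np.hypot(*(L[:,:2]-[541,415]).T)>62)],67,[541,415]),L.min(0).round(),L.max(0).round())
    K=P[(np.hypot(P[:,0]-545,P[:,1]-415)<40)&(P[:,2]>28)]; print("knob",len(K),K.min(0).round(),K.max(0).round()); print(circ(K,12,[541,415]))
    m=(abs(P[:,2]-45)<3)&(g.max(1)<60)&(P[:,0]>380)&(P[:,0]<800)
    rr=cv2.minAreaRect(P[m][:,:2].astype(np.float32)); print("hob",m.sum(),rr)
    # ring pixels: bright points on hob top
    w=(abs(P[:,2]-45)<4)&(g.min(1)>75)&(np.hypot(P[:,0]-600,P[:,1]+88)<110)
    W=P[w]
    def f(q):
        r=np.hypot(W[:,0]-q[0],W[:,1]-q[1]); return np.minimum(abs(r-75),abs(r-90))
    s=least_squares(f,[600,-88],loss="soft_l1",f_scale=2,diff_step=1e-3); print("ring",w.sum(),s.x,np.median(s.fun))
E
```

```text
scene bunpan 106 332 (array([610.4521011 ,  88.76002521]), np.float64(1.0631357039913816))
scene bunpan 60 1198 (array([610.55977843,  89.2465028 ]), np.float64(0.9645775765673079))
handle 222 [ 1.00000e+00 -2.60000e-02  4.81444e+02  9.70410e+01] [435.  81.  88.] [525. 103. 103.]
scene rampan 106 200 (array([ 588.43445547, -261.66044085]), np.float64(1.28352601707239))
scene rampan 60 766 (array([ 588.48277817, -261.65568324]), np.float64(1.207888957418131))
handle 143 [ 9.85000e-01 -1.73000e-01  4.64350e+02 -2.36224e+02] [ 417. -257.   88.] [ 510. -227.  103.]
lid (array([540.7519955 , 415.43921886]), np.float64(2.0308693551625367)) [471. 350.   5.] [610. 497.  20.]
knob 187 [531. 406.  28.] [554. 430.  51.]
(array([540.50154966, 417.14543342]), np.float64(1.057129053145509))
hob 4746 ((607.0590209960938, 31.376739501953125), (781.6841430664062, 280.4398193359375), 84.43087768554688)
ring 287 [594.12614723 -92.06029253] 2.2930194086473676
side bunpan 106 205 (array([609.1611904 ,  86.91495159]), np.float64(1.2443732143940167))
side bunpan 60 876 (array([608.70838704,  86.94320039]), np.float64(1.2047204226457922))
handle 238 [ 1.0000e+00 -2.6000e-02  4.7606e+02  8.4752e+01] [429.  80.  87.] [525.  99. 101.]
side rampan 106 346 (array([ 587.2010378, -263.2190587]), np.float64(0.9887017522126271))
side rampan 60 1196 (array([ 586.53451716, -263.33484288]), np.float64(1.0351415639797388))
handle 436 [ 9.84000e-01 -1.79000e-01  4.58856e+02 -2.47341e+02] [ 409. -262.   85.] [ 514. -228.  102.]
lid (array([542.03454364, 417.24287214]), np.float64(1.8212652855154374)) [473. 348.   6.] [608. 489.  20.]
knob 57 [528. 405.  29.] [552. 426.  49.]
(array([540.57870358, 417.81490654]), np.float64(1.3227368272214246))
hob 9847 ((603.3277587890625, 25.877685546875), (787.177001953125, 287.8106689453125), 84.6440200805664)
ring 114 [594.29220813 -94.31984706] 0.7598920694327163
```

```bash
python3 -m creep '{"slide":[[3.3,-4.4,0],[3.3,-4.4,0],[3.3,-4.4,0],[3.3,-4.4,0],[3.3,-4.4,0],[3.3,-4.4,0],[3.3,-4.4,0],[3.3,-4.4,0]],"turn":[0.032,0.032,0.032,0.032,0.032,0.032,0.032,0.032],"claw":[0.7,0.7,0.7,0.7,0.7,0.7,0.7,0.7]}' 30
python3 - <<'E'
from h import *
s=manip.read_state(); print(s["eef_pos"],s["eef_rot"],s["clock"])
p,d,c=shot("wrist"); save(p,"w1"); P,uv=pts(d,c); g=p[uv[:,1],uv[:,0]].astype(int)
Q=near(P,610,88,80,106,113);Q=Q[np.hypot(Q[:,0]-610,Q[:,1]-88)>50];print(len(Q),circ(Q,64,[610,88]))
H=P[(P[:,2]>88)&(P[:,2]<103)&(P[:,0]<525)&(P[:,0]>425)&(abs(P[:,1]-91)<40)]
print(len(H),cv2.fitLine(H[:,:2].astype(np.float32),cv2.DIST_HUBER,0,.01,.01).ravel().round(3),H.min(0),H.max(0))
E
```

```text
clock: 2.1
eef_pos: [417.2, 174.8, 404.9]
eef_rot: [3.141, 0.001, 3.118]
wrist_force: [0.7, -0.3, 0.1]
finger_gap: 65.7
finger_force: 0.0
[417.17452869 174.80176868 404.92394991] [3.14131442e+00 6.48709382e-04 3.11781665e+00] 2.1
405 (array([611.85437799,  86.52016016]), np.float64(0.6130521448980488))
462 [ 9.26000e-01 -3.77000e-01  4.44518e+02  8.99650e+01] [431.84577459  80.7618142   90.08556235] [465.4807841   99.54871736 102.06414183]
```

```bash
python3 -m creep '{"slide":[[3.1,-4.2,0],[3.2,-4.2,0],[0,0,-4],[0,0,-4],[0,0,-3],[0,0,-2.2],[0,0,0]],"turn":[0,0,0,0,0,0,0],"claw":[0.7,0.7,0.7,0.7,0.7,0.7,0.7]}'; python3 -m creep '{"slide":[[0,0,0],[0,0,0],[0,0,0],[0,0,0],[0,0,0]],"turn":[0,0,0,0,0],"claw":[0,0,0,0,0]}' 30
```

```text
clock: 3.02
eef_pos: [479.2, 92.5, 271.6]
eef_rot: [-3.141, -0.003, 3.117]
wrist_force: [-0.2, 0.1, 0.1]
finger_gap: 65.7
finger_force: 0.0
clock: 3.65
eef_pos: [479.4, 92.4, 272.7]
eef_rot: [-3.142, 0.0, 3.117]
wrist_force: [-0.8, -0.5, 0.9]
finger_gap: 19.5
finger_force: 0.4
```

```bash
python3 -m creep '{"slide":[[0,0,0],[0,0,0],[0,0,0],[0,-0.2,0],[0,-0.5,0],[-0.1,-0.8,0],[-0.1,-1,0],[0,-0.5,0]],"turn":[0,0,0,0,0,0,0,0],"claw":[0,0,0,0,0,0,0,0]}' 30
```

```text
clock: 4.65
eef_pos: [477.3, 61.7, 272.7]
eef_rot: [3.142, -0.0, 3.116]
wrist_force: [-0.0, 3.3, 2.5]
finger_gap: 17.9
finger_force: 30.1
```

```bash
python3 -m creep '{"slide":[[-0.1,-1,0],[-0.2,-1.5,0],[-0.2,-2,0],[-0.2,-2,0],[-0.2,-2,0],[-0.2,-2,0],[-0.2,-1.5,0],[-0.1,-1,0]],"turn":[0,0,0,0,0,0,0,0],"claw":[0,0,0,0,0,0,0,0]}'
python3 - <<'E'
from h import *
for n in("scene","side"):
    p,d,c=shot(n); P,uv=pts(d,c); g=p[uv[:,1],uv[:,0]].astype(int)
    if n=="side": save(p,"s2")
    x,y=597,-74
    Q=near(P,x,y,80,60,113);Q=Q[np.hypot(*(Q[:,:2]-[x,y]).T)>50];print(n,len(Q),circ(Q,64,[x,y]))
    Q=near(P,588,-262,80,60,113);Q=Q[np.hypot(*(Q[:,:2]-[588,-262]).T)>50];print("ram",len(Q),circ(Q,64,[588,-262]))
E
```

```text
clock: 5.65
eef_pos: [463.2, -68.4, 272.6]
eef_rot: [3.141, -0.0, 3.116]
wrist_force: [0.7, 5.1, 2.6]
finger_gap: 17.6
finger_force: 30.2
scene 1607 (array([594.22494149, -68.60731647]), np.float64(1.1765717588069933))
ram 1271 (array([ 588.18318515, -261.39870202]), np.float64(1.2979796683650449))
side 1163 (array([592.3292988 , -72.82664795]), np.float64(1.002537907387591))
ram 2104 (array([ 586.39478371, -263.20903349]), np.float64(1.0764214319493064))
```

```bash
python3 -m creep '{"slide":[[0,-0.6,0],[0.1,-1,0],[0,-0.6,0],[0,0,0],[0,0,0]],"turn":[0,0,0,0,0],"claw":[0,0,0,0,0]}'
python3 - <<'E'
from h import *
for n in("scene","side"):
    p,d,c=shot(n); P,uv=pts(d,c); 
    if n=="scene": cv2.imwrite("pics/s3.png",cv2.resize(p[100:310,130:410],(800,600))[...,::-1])
    x,y=594,-93
    Q=near(P,x,y,80,60,113);Q=Q[np.hypot(*(Q[:,:2]-[x,y]).T)>50];print(n,len(Q),circ(Q,64,[x,y]))
E
```

```text
clock: 6.38
eef_pos: [464.5, -89.6, 272.7]
eef_rot: [-3.141, 0.0, 3.117]
wrist_force: [1.1, -1.4, 1.6]
finger_gap: 17.5
finger_force: 30.0
scene 1588 (array([595.5647191 , -92.24341479]), np.float64(1.102275150525422))
side 1179 (array([593.65484103, -93.42423333]), np.float64(1.0052423776760264))
```

View pics/s3.png

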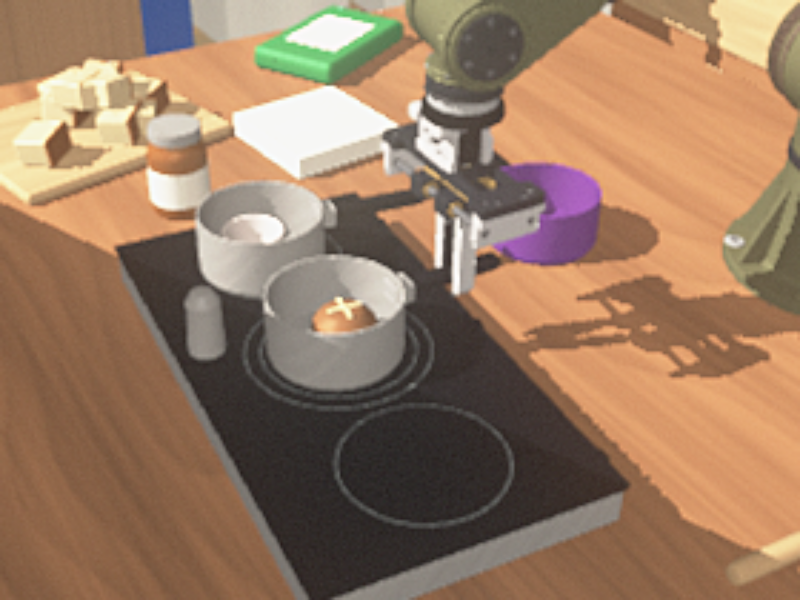

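The bun pan is centred in the double ring: pan centre about (337,355) in the crop, ring centre about (339,350). The bun is inside. Next I release the handle and go to the lid.

```bash
python3 -m creep '{"slide":[[0,0,0],[0,0,0],[0,0,0],[0,0,2],[0,0,4],[0,0,4],[0,0,2],[0.8,4,0]],"turn":[0,0,0,0,0,0,0,0],"claw":[0.6,0.6,0.6,0.6,0.6,0.6,0.6,0.6]}'; python3 -m creep '{"slide":[[0.8,5.5,0],[0.8,5.5,0],[0.8,5.5,0],[0.8,5.5,0],[0.8,5.5,0],[0.8,5.5,0],[0.8,5.5,0],[0,0,0]],"turn":[0,0,0,0,0,0,0,0],"claw":[0.6,0.6,0.6,0.6,0.6,0.6,0.6,0.6]}'
python3 - <<'E'
from h import *
p,d,c=shot("wrist"); save(p,"w2"); P,_=pts(d,c); K=P[(np.hypot(P[:,0]-540,P[:,1]-417)<40)&(P[:,2]>30)]
print(len(K),K.min(0),K.max(0),circ(K,12,[541,417])); T=K[K[:,2]>43];print(len(T),T.mean(0))
for n in("scene","side"):
    p,d,c=shot(n); P,uv=pts(d,c); x,y=594,-93
    Q=near(P,x,y,80,60,113);Q=Q[np.hypot(*(Q[:,:2]-[x,y]).T)>50];print(n,len(Q),circ(Q,64,[x,y]))
E
```

```text
clock: 7.48
eef_pos: [472.4, -50.3, 394.3]
eef_rot: [-3.141, 0.003, 3.114]
wrist_force: [-0.2, -0.5, -0.9]
finger_gap: 56.3
finger_force: 0.0
clock: 8.48
eef_pos: [528.0, 338.4, 391.5]
eef_rot: [-3.141, -0.001, 3.12]
wrist_force: [-0.3, -0.7, 0.1]
finger_gap: 56.3
finger_force: 0.0
3875 [500.50646294 387.54971136  30.29581489] [555.29114804 426.68938706 318.40892753] (array([517.36628141, 401.29562044]), np.float64(2.4911095150350935))
3808 [517.61890137 408.03069638 275.90522454]
scene 1587 (array([595.50822526, -92.24364787]), np.float64(1.0694096587839113))
side 1715 (array([593.77373071, -94.26474271]), np.float64(1.1710862575960022))
```

```bash
python3 -m creep '{"slide":[[0.6,4,-2],[0.6,3.9,-2],[0,0,-3.5],[0,0,-2.5],[0,0,0]],"turn":[0,0,0,0,0],"claw":[0.6,0.6,0.6,0.6,0.6]}'
python3 - <<'E'
from h import *
s=manip.read_state();print(s["eef_pos"])
p,d,c=shot("wrist"); save(p,"w3"); P,_=pts(d,c); K=P[(np.hypot(P[:,0]-540,P[:,1]-417)<40)&(P[:,2]>28)&(P[:,2]<54)]
print(len(K),K.min(0),K.max(0),circ(K,12,[541,417])); T=K[K[:,2]>43];print(len(T),T.mean(0),T.min(0),T.max(0))
E
```

```text
clock: 9.25
eef_pos: [540.7, 413.2, 291.2]
eef_rot: [-3.14, -0.003, 3.115]
wrist_force: [-0.0, 0.0, -0.0]
finger_gap: 56.3
finger_force: 0.0
[540.6545275  413.16967858 291.21447598]
848 [531.5928891  404.66782824  28.10432607] [554.29329155 427.62770171  50.03472096] (array([544.62457306, 416.38410473]), np.float64(3.0200031043164994))
733 [542.50262868 416.36274816  47.72945598] [531.5928891  404.78314131  43.0520992 ] [554.29329155 427.62770171  50.03472096]
```

View pics/w3.png

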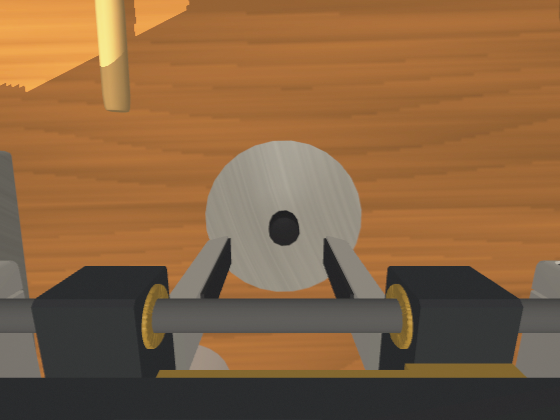

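The wrist view shows the knob at px (284,228), between the two open fingers, with the lid around it and the spoon and mug clear. Next I lower and grip.

```bash
python3 -m creep '{"slide":[[0.1,0.3,-2.5],[0,0,-2.5],[0,0,-1.5],[0,0,-0.5],[0,0,0]],"turn":[0,0,0,0,0],"claw":[0.6,0.6,0.6,0.6,0.6]}'; python3 -m creep '{"slide":[[0,0,0],[0,0,0],[0,0,0],[0,0,0],[0,0,0],[0,0,0]],"turn":[0,0,0,0,0,0],"claw":[0,0,0,0,0,0]}' 30
```

```text
clock: 9.93
eef_pos: [541.7, 417.4, 223.5]
eef_rot: [3.141, 0.001, 3.117]
wrist_force: [-0.1, -0.1, 0.0]
finger_gap: 56.3
finger_force: 0.0
clock: 10.68
eef_pos: [541.4, 417.5, 222.8]
eef_rot: [3.141, 0.0, 3.117]
wrist_force: [-0.6, 0.0, 2.4]
finger_gap: 23.3
finger_force: 30.0
```

```bash
python3 -m creep '{"slide":[[0,0,1],[0,0,2],[0,0,4],[0,0,4],[0,0,4],[0,0,3],[0.2,-1.5,0],[0.3,-3,0]],"turn":[0,0,0,0,0,0,0,0],"claw":[0,0,0,0,0,0,0,0]}' 40; python3 -m creep '{"slide":[[0.5,-4.5,0],[0.5,-4.5,0],[0.5,-4.5,0],[0.5,-4.5,0],[0.5,-4.5,0],[0.5,-4.5,0],[0.5,-4.5,0],[0.4,-4,0]],"turn":[0,0,0,0,0,0,0,0],"claw":[0,0,0,0,0,0,0,0]}'
```

```text
clock: 11.68
eef_pos: [546.1, 371.6, 401.5]
eef_rot: [-3.141, -0.001, 3.118]
wrist_force: [0.9, -0.4, -1.4]
finger_gap: 23.4
finger_force: 40.0
clock: 12.68
eef_pos: [584.8, 15.0, 401.4]
eef_rot: [-3.141, -0.002, 3.116]
wrist_force: [-0.6, 0.1, -1.2]
finger_gap: 23.4
finger_force: 40.0
```

```bash
python3 -m creep '{"slide":[[0.4,-3.5,0],[0.3,-3.5,0],[0.2,-2.5,0],[0.1,-1.3,-1],[0,0,-1],[0,0,-1],[0,0,0],[0,0,0]],"turn":[0,0,0,0,0,0,0,0],"claw":[0,0,0,0,0,0,0,0]}'
python3 - <<'E'
from h import *
s=manip.read_state();e=s["eef_pos"];print(e); zl=e[2]-222.8
for n in("scene","side"):
    p,d,c=shot(n); P,uv=pts(d,c); x,y=594,-93
    cv2.imwrite(f"pics/l_{n}.png",p[...,::-1])
    Q=near(P,x,y,80,60,112);Q=Q[np.hypot(*(Q[:,:2]-[x,y]).T)>50];print(n,"pan",len(Q),circ(Q,64,[x,y]))
    L=near(P,e[0],e[1],80,zl+4,zl+20); r=np.hypot(*(L[:,:2]-e[:2]).T)
    print("lid",len(L),circ(L[r>60],67,e[:2]))
    M=L[(r>20)&(r<62)]; A=np.c_[M[:,:2]-e[:2],np.ones(len(M))]; print("plane",np.linalg.lstsq(A,M[:,2],rcond=None)[0])
a=cv2.imread("pics/l_scene.png")[120:280,150:350]; b=cv2.imread("pics/l_side.png")[140:300,220:420]
cv2.imwrite("pics/l.png",np.hstack([cv2.resize(a,(400,320)),cv2.resize(b,(400,320))]))
E
```

```text
clock: 13.68
eef_pos: [595.5, -90.0, 372.9]
eef_rot: [-3.142, 0.0, 3.118]
wrist_force: [-0.4, 0.6, -1.7]
finger_gap: 23.0
finger_force: 40.0
[595.47984891 -90.03877888 372.87863596]
scene pan 1168 (array([595.39781648, -92.64040653]), np.float64(1.1196699549590825))
lid 1084 (array([594.83448451, -91.05373366]), np.float64(2.2536823780026793))
plane [-3.62741378e-03 -4.62658855e-03  1.65619998e+02]
side pan 1350 (array([593.8395561, -94.1410088]), np.float64(1.1159493274735333))
lid 1162 (array([596.56127101, -89.21263947]), np.float64(2.1242010463917893))
plane [8.58215210e-03 2.88941065e-03 1.65258132e+02]
```

View pics/l.png

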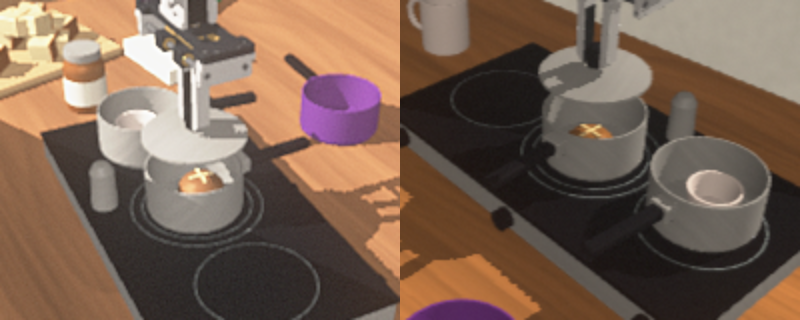

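The lid hangs level above the bun pan (left crop lid about (194,135), pan about (195,190)). A shift of about -1 mm in x and -3 mm in y will centre it. Next I lower.

```bash
python3 -m creep '{"slide":[[-0.1,-0.3,0],[0,0,-1],[0,0,-1],[0,0,-1],[0,0,-0.6],[0,0,-0.4],[0,0,0]],"turn":[0,0,0,0,0,0,0],"claw":[0,0,0,0,0,0,0]}'; python3 -m creep '{"slide":[[0,0,-0.3],[0,0,-0.2],[0,0,-0.1],[0,0,0],[0,0,0]],"turn":[0,0,0,0,0],"claw":[0,0,0,0,0]}'
```

```text
clock: 14.65
eef_pos: [594.4, -93.5, 332.5]
eef_rot: [3.142, -0.0, 3.117]
wrist_force: [0.1, 0.4, -2.2]
finger_gap: 23.1
finger_force: 40.0
clock: 15.28
eef_pos: [594.4, -93.6, 326.7]
eef_rot: [-3.142, 0.0, 3.117]
wrist_force: [-1.1, -0.2, -1.8]
finger_gap: 23.4
finger_force: 40.0
```

```bash
python3 -m creep '{"slide":[[0,0,-0.1],[0,0,-0.1],[0,0,0]],"turn":[0,0,0],"claw":[0,0,0]}'
```

```text
clock: 15.65
eef_pos: [594.4, -93.5, 325.8]
eef_rot: [-3.141, 0.001, 3.117]
wrist_force: [-4.0, 1.5, 8.3]
finger_gap: 23.3
finger_force: 40.0
```

Contact, seated: +8 N at the expected height. Next I release and rise.

```bash
python3 -m creep '{"slide":[[0,0,0],[0,0,0],[0,0,0],[0,0,0],[0,0,1],[0,0,3],[0,0,4],[0,0,4]],"turn":[0,0,0,0,0,0,0,0],"claw":[0.3,0.5,0.6,0.6,0.6,0.6,0.6,0.6]}'; python3 -m creep '{"slide":[[-4,2,2],[-4,2,0],[-4,2,0],[0,0,0]],"turn":[0,0,0,0],"claw":[0.6,0.6,0.6,0.6]}'
python3 - <<'E'
from h import *
for n in("scene","side"):
    p,d,c=shot(n); P,uv=pts(d,c); x,y=594.5,-93.4
    cv2.imwrite(f"pics/f_{n}.png",p[...,::-1])
    Q=near(P,x,y,80,55,100);Q=Q[np.hypot(*(Q[:,:2]-[x,y]).T)>50];print(n,"pan",len(Q),circ(Q,65,[x,y]))
    K=near(P,x,y,30,128,156);print("knob",len(K),circ(K,12,[x,y]),K[:,2].max())
    L=near(P,x,y,62,100,128); r=np.hypot(*(L[:,:2]-[x,y]).T);M=L[r>20]; A=np.c_[M[:,:2]-[x,y],np.ones(len(M))]; print("plane",np.linalg.lstsq(A,M[:,2],rcond=None)[0])
    R=near(P,588,-262,80,60,113);R=R[np.hypot(*(R[:,:2]-[588,-262]).T)>50];print("ram",circ(R,64,[588,-262])[0])
a=cv2.imread("pics/f_scene.png")[120:280,150:350]; b=cv2.imread("pics/f_side.png")[140:300,220:420]
cv2.imwrite("pics/f.png",np.hstack([cv2.resize(a,(400,320)),cv2.resize(b,(400,320))]))
E
```

```text
clock: 16.65
eef_pos: [594.2, -93.5, 446.7]
eef_rot: [-3.141, 0.001, 3.117]
wrist_force: [0.6, 0.0, -0.4]
finger_gap: 56.3
finger_force: 0.0
clock: 17.15
eef_pos: [472.6, -32.6, 466.1]
eef_rot: [-3.141, 0.002, 3.118]
wrist_force: [0.4, -0.3, -0.3]
finger_gap: 56.7
finger_force: 0.0
scene pan 673 (array([594.78144297, -94.09435294]), np.float64(0.7482940382416388))
knob 100 (array([593.95366689, -93.52439082]), np.float64(1.6920868989217723)) 154.29604558669848
plane [-1.66591125e-03 -9.97361328e-03  1.18472992e+02]
ram [ 588.05940353 -261.36881453]
side pan 670 (array([595.27960115, -93.02436592]), np.float64(0.7589325292808056))
knob 111 (array([594.79611639, -93.30650913]), np.float64(0.8618425400003424)) 152.1932956674791
plane [1.10739276e-02 5.42131845e-03 1.17943194e+02]
ram [ 586.34890779 -263.23331148]
```

View pics/f.png

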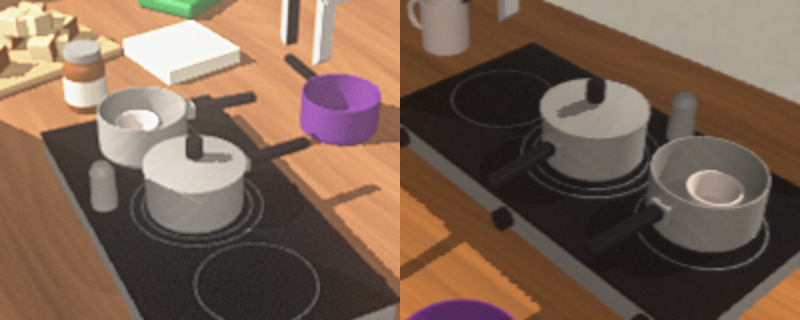

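The lid sits level in the rim (knob at (194,147) in the left crop), the pan is centred in the double ring, and the ramekin pan has not moved.

```bash
python3 -c "
from cell import manip
print(manip.sign_off())"
```

```text
the job is handed in; nothing more can be done
None
```

The pan with the bun was slid to the heated middle place (within about 1 mm of centre by camera), the lid sits level in its rim, the ramekin pan did not move, and the job is handed in; no verdict came back.

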